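# Washed pots from the drying rack into their saucers

### The job

The four clay pots have been washed and are dry: move the whole row from the white wire drying rack to the dark plant stand, in the order in which the saucers are set out there, so that each pot stands upright and flat in the saucer of its own shape and size. Leave the saucers where they lie, set each pot down gently rather than dropping it in, and do not knock any pot over.

Things in the scene. Friction and masses are not known exactly. Their poses are not given: they have to be found in the camera images.
- drying_rack: White coated-wire draining rack, 520 mm long (its y axis, along the row), 116 mm deep (x), its flat top 30 mm above the bench. Fixed. Origin: bench level under its centre. Either rack may be the one nearer the robot. The four washed pots stand on it in one row, about 100 mm apart centre to centre, in any order; a scrubbing brush (85 x 36 mm, 38 mm high) lies across its +y end.
- plant_rack: Low plant stand of five dark metal slats, 520 mm long (its y axis, along the row), 116 mm deep (x), its flat top 30 mm above the bench. Fixed. Origin: bench level under its centre. Either rack may be the one nearer the robot. The four saucers are set out on it in one row, about 100 mm apart centre to centre, in any order; a small white jar (36 mm wide, 50 mm high) stands at its -y end.
- pot_large: The larger of the two round flower pots. Fired-clay, open at the top, hollow, stands upright and loose on the drying rack at the start. Origin: centre of the underside; z up. 64 mm high, underside 48 mm across, upright rim collar 66 mm across and 20 mm deep at the top, to be gripped from above across the collar. About 130 g.
- pot_small: The smaller of the two round flower pots. Fired-clay, open at the top, hollow, stands upright and loose on the drying rack at the start. Origin: centre of the underside; z up. 46 mm high, underside 32 mm across, upright rim collar 46 mm across and 16 mm deep at the top, to be gripped from above. About 60 g.
- pot_square: The square flower pot. Fired-clay, open at the top, hollow, stands upright and loose on the drying rack at the start. Origin: centre of the underside; z up. 58 mm high, underside 46 x 46 mm, upright rim collar 54 x 54 mm and 18 mm deep; x and y along its sides, turned up to about 25 degrees to its rack. About 130 g.
- pot_trough: The oblong flower pot (trough). Fired-clay, open at the top, hollow, stands upright and loose on the drying rack at the start. Origin: centre of the underside; z up. 48 mm high, underside 38 mm (x) x 72 mm (y), upright rim collar 46 mm (x) x 80 mm (y) and 16 mm deep; its long side lies roughly along its rack. Grip across the 46 mm. About 140 g.
- saucer_large: The larger round clay saucer, for the larger round pot: 78 mm across at the rim, level floor about 64 to 70 mm across. 14 mm high, floor 5 mm thick (the pot's underside ends 5 mm above the saucer's underside). Loose, lying flat on the plant rack. Origin: centre of the underside; z up.
- saucer_small: The smaller round clay saucer, for the smaller round pot: 60 mm across at the rim, floor about 46 to 52 mm across. 14 mm high, floor 5 mm thick (the pot's underside ends 5 mm above the saucer's underside). Loose, lying flat on the plant rack. Origin: centre of the underside; z up.
- saucer_square: The square clay saucer, for the square pot: 74 x 74 mm outside, walls 5 mm, floor 64 x 64 mm, x and y along its sides (within 5 degrees of its rack's). 14 mm high, floor 5 mm thick (the pot's underside ends 5 mm above the saucer's underside). Loose, lying flat on the plant rack. Origin: centre of the underside; z up.
- saucer_trough: The oblong clay saucer, for the trough: 64 mm (x) x 100 mm (y) outside, walls 5 mm, floor 54 x 90 mm; its long side lies along its rack. 14 mm high, floor 5 mm thick (the pot's underside ends 5 mm above the saucer's underside). Loose, lying flat on the plant rack. Origin: centre of the underside; z up.
Not all that is in view belongs to the job. Leave any pink look-alike of the pot_square alone. What is shaped like the pot_small but green is not meant.

How it is judged (in metres and radians):
At the end, for the whole second after the job is handed in: Each of the four pots stands in its own saucer: base flat on the saucer's floor (underside 2 to 8 mm above the saucer's underside), within 13 mm of the saucer's centre, tilted less than 0.08 rad, at rest; and each saucer is within 25 mm of where it lay at the start (horizontal distance between pot_large and saucer_large below 0.013 m and z of pot_large in the frame of saucer_large between 0.002 and 0.008 m and angle between each of pot_large, pot_small, pot_square, pot_trough's own z axis and vertical below 0.08 rad and distance of each of saucer_large, saucer_small, saucer_square, saucer_trough from where it was at the start of the episode below 0.025 m and linear speed of each of pot_large, pot_small, pot_square, pot_trough below 0.02 m/s and angular speed of each of pot_large, pot_small, pot_square, pot_trough below 0.2 rad/s and horizontal distance between pot_small and saucer_small below 0.013 m and z of pot_small in the frame of saucer_small between 0.002 and 0.008 m and horizontal distance between pot_square and saucer_square below 0.013 m and z of pot_square in the frame of saucer_square between 0.002 and 0.008 m and horizontal distance between pot_trough and saucer_trough below 0.013 m and z of pot_trough in the frame of saucer_trough between 0.002 and 0.008 m); the robot touches nothing.
It fails at once if a pot goes into its saucer (last 25 mm) faster than 0.5 m/s: dropped or slammed down ((horizontal distance between pot_large and saucer_large below 0.03 m and z of pot_large in the frame of saucer_large below 0.03 m and linear speed of pot_large above 0.5 m/s) or (horizontal distance between pot_small and saucer_small below 0.03 m and z of pot_small in the frame of saucer_small below 0.03 m and linear speed of pot_small above 0.5 m/s) or (horizontal distance between pot_square and saucer_square below 0.03 m and z of pot_square in the frame of saucer_square below 0.03 m and linear speed of pot_square above 0.5 m/s) or (horizontal distance between pot_trough and saucer_trough below 0.03 m and z of pot_trough in the frame of saucer_trough below 0.03 m and linear speed of pot_trough above 0.5 m/s)).
It fails at once if a pot is knocked over (tilted more than 0.7 rad) (angle between any of pot_large, pot_small, pot_square, pot_trough's own z axis and vertical above 0.7 rad).
It also fails if it takes over 106 s, if anything falls off the work surface, if the arm or the gripper's body presses on something with over 40 N, if the wrist force passes 120 N, or if a joint passes its speed limit or range.

### The arm

A 7-joint arm with a two-finger parallel gripper is mounted at the origin on the work surface. World frame = base frame: x ahead of the robot, y to its left, z up, the work surface at z = 0. Lengths are in mm, angles in rad, forces in N, time in s.
With the tool pointing down it reaches from about 425 to 1025 mm from the base axis. Payload 3.6 kg.
Tool frame: the origin (TCP) lies midway between the tips of the shut fingers; the grasp point (between the pads) lies 19 mm behind it (bot.pinch_z is the distance from the TCP to the grasp point, in mm); z points along the fingers, y is the line along which they close (so a half turn about z gives the same grasp; the last joint's range is limited). The gripper opens to 85 mm and grips with 20 to 120 N. Pads are 22 mm wide; open, the fingers measure 114 mm over their backs; the gripper's body (76 mm by 85 mm) begins 54 mm behind the grasp point. The pads swing forward as they close: fully open they stand 13 mm farther back than shut.
Start: joints at [1.075, 0.591, 0.048, 1.609, -0.033, 0.943, -0.034], TCP at [284.199, -666.979, 231.302] pointing down, gripper open.
Joint ranges: [-2.69, 2.69], [-0.47, 2.24], [-1.27, 1.36], [0.19, 2.51], [-1.53, 4.68], [0.08, 2.07], [-3.09, 3.09]. Speed limits (rad/s): [2.57, 2.57, 3.14, 3.14, 3.14, 3.14, 3.14].

### API

Orientations are given as a rotation vector (axis times angle).
In Python, from plant import bot gives the robot as it stands.
- The arm moves only by the tool send_rows, never from a script. Its argument "steps" is a list of rows, each a list of 3 entries, a list of its own where there are three numbers: the opening, from 0 (shut) to 1 (fully open), then the shift along the world's x, y, z in mm, then the turn about the world's z in rad. In form: [[gripper, [x, y, z], spin], ...]. A call has 1 to 10 rows; each row shifts and turns the commanded pose from where the row before left it; what a row does not reach is not made up. A row lasts 1/8 s, in which the tool goes at most 62.5 mm and 10.7 degrees, less where a joint would pass 70% of its speed; a pose out of reach is approached as far as the arm can. A call is refused whole if a number of a shift passes 62.5 or a number of a turn 0.188, either way. A call with a gripper value outside its range is refused whole. The fingers move at their own pace and stop on an object; "grip_force" is the grip in N (left out, the last holds). Time passes only in rows, so rows that do not move let the fingers close. It gives the time, the measured TCP pose, the force, the opening and the grip force at its end, in the units of the state.
- bot.observe(): the state, without advancing time (a new reading comes with each control period).
- bot.camera(name): name is "scene" or "top" or "wrist"; returns the picture (420x560x3 uint8, red, green, blue); there is no depth.
- bot.camera_info(name): a dict with "fx", "fy", "cx", "cy" (pixels), "origin" and "orientation" of the camera in the world. Camera axes: x right, y down, z forward; pixel columns grow to the right and rows downward; lengths in mm; the calibration is good to about 2 mm. The wrist camera is an equidistant fisheye: a pixel r from the principal point sees the ray r / f radians off the axis. A picture is of the moment at which its call begins: read the wrist's pose just before it. camera_info takes no time and is no camera call; for the wrist camera it gives the pose at the moment of the call.
- bot.job_done(): hands the job in; it is judged then, once.
The state is a dict: "time_s": time; "joints": joint angles; "qd": joint speeds; "tau": joint torques, N m; "position": TCP position; "ee_rot": TCP orientation; "force": force on the tool from outside, world axes, zero at the start; "torque": the same for the moment, N m; "gripper_width": finger opening in mm; "grip_force": force on a finger pad.
Only numpy, scipy, OpenCV 4.12 (cv2) and the standard library are available. Lean on these libraries where they do the work, as an engineer would, in place of code of your own. Each camera call takes 0.05 s, during which the arm holds its last target. There are 200 camera calls.

## Working session

There is one attempt and no reset: what is moved stays moved. The work goes in short steps, Python scripts to look and compute and a tool call to move; the robot and the scene stay as the last step left them, time stands still between calls to the robot, and variables do not carry over. Pictures are saved under pics/ and viewed, at most 14 in all, crops included, and the job is handed in when it is done.

Besides the shell and the picture viewer there is one more tool, called after "Request:" as name(argument=value, ...) on one line, values as JSON. send_rows: Moves the arm, as the interface text tells. Its arguments: {"type":"object","properties":{"steps":{"type":"array","items":{"type":"array"}},"grip_force":{"type":"number"}},"required":["steps"]}

```bash
mkdir -p pics; python3 - <<'E'
from plant import bot
import cv2
s=bot.observe();print(s)
for n in("top","scene"):
    print(n,bot.camera_info(n));cv2.imwrite(f"pics/{n}0.png",bot.camera(n)[:,:,::-1])
E
```

```text
{'time_s': 0.0, 'joints': array([ 1.07451611,  0.59211127,  0.04832248,  1.60984723, -0.03332073,
        0.94269256, -0.03370505]), 'qd': array([ 0.00183432,  0.00164043,  0.00058459,  0.00097069,  0.00181061,
        0.00125492, -0.00068809]), 'tau': array([-5.75821059e-05, -5.48694134e+01,  1.54670097e+00, -1.98123425e+01,
        9.42056766e-03,  8.72100180e-03,  1.36575653e-05]), 'position': array([ 283.85284568, -666.2130825 ,  230.13786136]), 'ee_rot': array([-3.07595012e+00, -6.28049036e-01,  8.95190652e-04]), 'force': array([0.01663278, 0.44324885, 0.36833815]), 'torque': array([-0.01627016,  0.00332348, -0.01032126]), 'grip_force': 0.0, 'gripper_width': 85.56309124628483}
top {'fx': 394.01828454783146, 'fy': 394.01828454783146, 'cx': 277.7925114902119, 'cy': 207.58286077752572, 'origin': array([423.31529145,  41.88716091, 868.40568883]), 'orientation': array([-2.15945078,  2.19631593, -0.12267451])}
scene {'fx': 499.3665903122037, 'fy': 499.3665903122037, 'cx': 287.6593099314492, 'cy': 220.06748383332246, 'origin': array([1032.46233876,  201.69406387, 1014.11873755]), 'orientation': array([-1.67382433, -2.19703893,  0.61107278])}
```

View pics/top0.png

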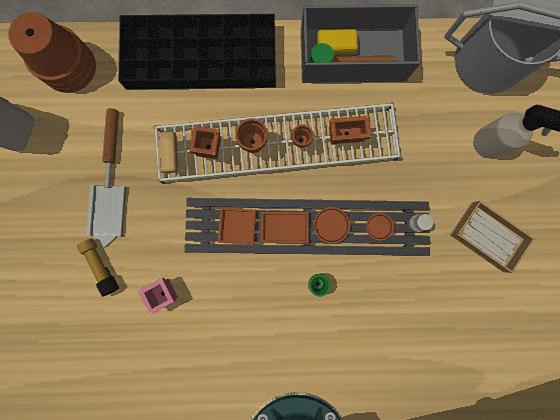

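View pics/scene0.png

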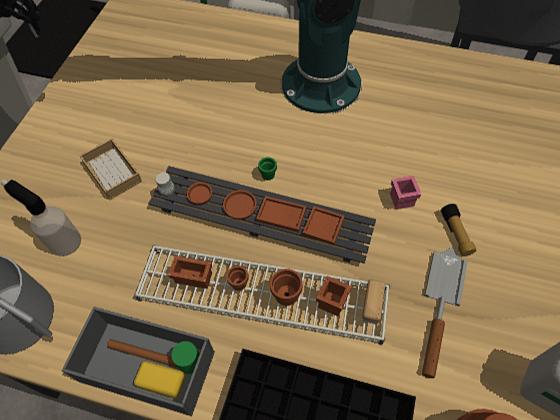

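Top view: the drying rack is the far one. From +y it holds the brush, square (205,142), large (252,135), small (302,135) and trough (350,129). The plant stand is nearer, with square (237,226), trough (285,227), large (332,225), small (380,226) and the jar (422,222). The pink pot and the green one are decoys on the bench.

```bash
cat > h.py <<'E'
import numpy as np, cv2
from scipy.spatial.transform import Rotation as R
def cast(info,uv,z):
    uv=np.atleast_2d(np.asarray(uv,float))
    d=np.c_[(uv[:,0]-info['cx'])/info['fx'],(uv[:,1]-info['cy'])/info['fy'],np.ones(len(uv))]
    d=R.from_rotvec(info['orientation']).apply(d); o=np.asarray(info['origin'])
    return (o+d*((z-o[2])/d[:,2])[:,None])[:,:2]
def mask(img):
    h=cv2.cvtColor(img,cv2.COLOR_RGB2HSV)
    m=((h[...,0]<12)&(h[...,1]>110)&(h[...,2]>35)).astype(np.uint8)*255
    return m
def blobs(img,info,box):
    m=mask(img); u0,v0,u1,v1=box; k=np.zeros_like(m);k[v0:v1,u0:u1]=m[v0:v1,u0:u1]
    cs=[c for c in cv2.findContours(k,cv2.RETR_EXTERNAL,cv2.CHAIN_APPROX_NONE)[0] if cv2.contourArea(c)>150]
    return sorted(cs,key=lambda c:c[:,0,0].mean())
def meas(info,c,z):
    p=cast(info,c[:,0,:],z).astype(np.float32)
    (cx,cy),(w,h),a=cv2.minAreaRect(p)
    return np.round([cx,cy,w,h,a],1)
E
python3 - <<'E'
from h import *
from plant import bot
for cam,bp,bs in (("top",(150,100,405,185),(185,195,435,258)),("scene",(135,245,390,345),(150,165,375,260))):
    i=bot.camera_info(cam); im=bot.camera(cam)
    P=blobs(im,i,bp);S=blobs(im,i,bs)
    # heights for order left->right in top
    zt=[30+58-9,30+64-10,30+46-8,30+48-8]
    if cam=="scene": zt=zt[::-1]
    print(cam,len(P),len(S))
    if cam=="scene":
        P=[p for p in P if True]
    for c,z in zip(P,zt): print('pot',meas(i,c,z))
    for c in S: print('sau',meas(i,c,40), cv2.boundingRect(c))
i=bot.camera_info("top")
print("rack corners",cast(i,[[157,126],[393,105],[400,158],[163,181]],30)); print("stand",cast(i,[[186,200],[429,203],[429,254],[186,250]],30))
print("jar",cast(i,[[422,222]],80), "brush",cast(i,[[167,153]],60))
im=bot.camera("top");cv2.imwrite("pics/z.png",cv2.resize(im[95:265,140:440,::-1],None,fx=2.6,fy=2.6,interpolation=cv2.INTER_CUBIC))
E
```

```text
top 4 4
pot [638.3 176.4  59.4  61.3  80.1]
pot [650.5  81.   67.1  65.6  45.2]
pot [653.1 -23.9  45.5  44.1  24.9]
pot [ 662.7 -123.    53.1   83.     4. ]
sau [468.1 116.5  75.9  73.4  84.3] (217, 207, 39, 38)
sau [463.6  16.6 101.1  63.1  89. ] (260, 212, 49, 31)
sau [466.1 -83.4  75.6  76.7  43.5] (313, 207, 38, 37)
sau [ 461.2 -185.9   59.5   57.    89. ] (366, 213, 29, 28)
scene 4 4
pot [ 668.6 -119.5   58.7   88.1    4.1]
pot [653.4 -20.8  52.5  44.6  60. ]
pot [655.2  82.   77.8  62.7  15.3]
pot [645.8 176.7  55.3  70.7  80. ]
sau [ 462.7 -183.7   62.9   56.5   20. ] (187, 182, 25, 23)
sau [466.4 -82.8  77.4  77.7  84.2] (223, 190, 34, 30)
sau [465.6  17.1 103.   70.6  88.7] (256, 196, 50, 36)
sau [470.4 117.3  76.3  81.4  84.8] (303, 206, 41, 39)
rack corners [[ 688.09752605  288.37770362]
 [ 728.67146749 -228.88765171]
 [ 609.68510185 -238.66099827]
 [ 566.94021054  274.07815563]]
stand [[ 525.13501927  224.71361858]
 [ 510.29964193 -296.60043594]
 [ 401.36525846 -290.56002082]
 [ 418.94038494  224.165487  ]]
jar [[ 466.88070869 -260.11155073]] brush [[620.66555425 258.11413043]]
```

View pics/z.png

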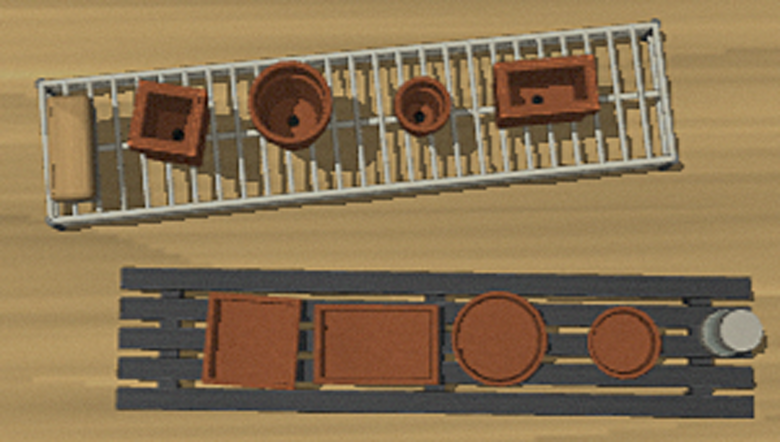

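The zoomed crop confirms the yaws: square pot about -10°, trough about +4°, square saucer about -5°. Its pots run square, large, small, trough from left to right, and its saucers square, trough, large, small. The trough goes first.

Request:
send_rows(steps=[[1, [27, 39, 0], 0.12], [1, [27, 39, 0], 0.12], [1, [27, 39, 0], 0.12], [1, [27, 39, 0], 0.12], [1, [27, 39, 0], 0.12], [1, [27, 39, -10], 0.12], [1, [27, 39, -10], 0.12], [1, [27, 39, -10], 0.12], [1, [27, 39, -10], 0.12], [1, [27, 39, -10], 0.12]], grip_force=40)

```text
time_s: 1.5
position: [555.0, -275.9, 181.1]
ee_rot: [2.181, 2.26, -0.0]
force: [0.7, 0.3, 0.2]
gripper_width: 85.3
grip_force: 0.0
```

Request:
send_rows(steps=[[1, [22, 31, -8], 0.035], [1, [22, 31, -8], 0], [1, [22, 31, -8], 0], [1, [22, 31, -8], 0], [1, [22, 30, -8], 0], [1, [0, 0, 0], 0]])

```text
time_s: 2.25
position: [665.9, -117.9, 140.8]
ee_rot: [-2.138, -2.3, -0.005]
force: [-0.9, 0.2, -0.9]
gripper_width: 85.7
grip_force: 0.0
```

```bash
python3 - <<'E'
from plant import bot
import cv2
s=bot.observe();print(s['position'],s['ee_rot']);print(bot.camera_info("wrist"))
cv2.imwrite("pics/w1.png",bot.camera("wrist")[:,:,::-1])
E
```

```text
[ 665.93352835 -117.86028381  140.76205792] [-2.13769521 -2.30011539 -0.00455583]
{'fx': 325.19226210127806, 'fy': 325.19226210127806, 'cx': 280.9907147587258, 'cy': 213.4066453357158, 'origin': array([660.73602829, -37.51509257, 284.50656473]), 'orientation': array([2.81878303, 0.10324638, 0.01763253])}
```

View pics/w1.png

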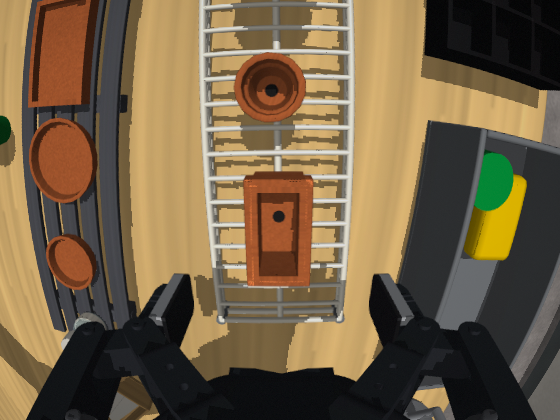

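Close wrist view: the trough rim corners are near (246,181), (312,181), (248,284) and (309,284). The small pot's rim is centred near (271,88).

```bash
cat >> h.py <<'E'
def fcast(info,uv,z):
    uv=np.atleast_2d(np.asarray(uv,float)); a=(uv-[info['cx'],info['cy']])/info['fx']
    t=np.linalg.norm(a,axis=1)[:,None]; d=np.c_[a*np.sinc(t/np.pi),np.cos(t)]
    d=R.from_rotvec(info['orientation']).apply(d); o=np.asarray(info['origin'])
    return (o+d*((z-o[2])/d[:,2])[:,None])[:,:2]
def wmeas(bot,z,near):
    """min-area rectangle of the clay blob nearest world point near, outline cast to height z"""
    i=bot.camera_info("wrist"); im=bot.camera("wrist"); out=[]
    for c in cv2.findContours(mask(im),cv2.RETR_EXTERNAL,cv2.CHAIN_APPROX_NONE)[0]:
        if cv2.contourArea(c)<400: continue
        p=fcast(i,c[:,0,:],z).astype(np.float32); (x,y),(w,h),a=cv2.minAreaRect(p)
        out.append((np.hypot(x-near[0],y-near[1]),np.round([x,y,w,h,a],1)))
    return min(out,key=lambda o:o[0])[1]
E
python3 - <<'E'
from h import *
from plant import bot
i=bot.camera_info("wrist")
p=fcast(i,[[246,181],[312,181],[248,284],[309,284]],78);print(p,p.mean(0))
for z,n in((70,(665,-121)),(68,(653,-22)),(40,(464,17)),(40,(466,-83)),(40,(462,-185))):print(wmeas(bot,z,n))
E
```

```text
[[ 640.27890342  -88.53591072]
 [ 683.21391814  -85.51684295]
 [ 644.21948311 -165.64090447]
 [ 689.05327245 -162.39715656]] [ 664.19139428 -125.52270367]
[ 665.1 -123.4   47.2   87.3    4.1]
[651.9 -23.1  45.7  45.8   3.7]
[464.6  15.3  98.5  74.5  88.7]
[465.9 -84.1  78.3  81.5  86.3]
[ 461.3 -183.8   67.2   59.5   46.3]
```

Request:
send_rows(steps=[[1, [-1, -6, -20], 0], [1, [0, 0, -30], 0], [1, [0, 0, -25], 0], [1, [0, 0, -18], 0], [1, [0, 0, 0], 0], [0, [0, 0, 0], 0], [0, [0, 0, 0], 0], [0, [0, 0, 0], 0], [0, [0, 0, 0], 0], [0, [0, 0, 0], 0]])

```text
time_s: 3.8
position: [664.3, -129.1, 49.6]
ee_rot: [2.144, 2.293, 0.002]
force: [0.2, -0.2, 6.3]
gripper_width: 45.4
grip_force: 42.4
```

Request:
send_rows(steps=[[0, [0, 0, 15], 0], [0, [0, 0, 30], 0], [0, [0, 0, 30], 0], [0, [-25, 17, 0], -0.03], [0, [-30, 22, 0], -0.03], [0, [-30, 22, 0], -0.03], [0, [-30, 22, 0], 0], [0, [-30, 22, 0], 0], [0, [-30, 20, 0], 0], [0, [-24, 15, 0], 0]])

```text
time_s: 5.05
position: [462.5, 11.9, 123.8]
ee_rot: [-2.245, -2.197, 0.001]
force: [0.1, 0.7, -0.9]
gripper_width: 45.5
grip_force: 41.6
```

Request:
send_rows(steps=[[0, [0, 0, 0], 0], [0, [0, 0, 0], 0]])

```text
time_s: 5.3
position: [465.5, 10.8, 123.8]
ee_rot: [2.246, 2.194, 0.002]
force: [1.1, -0.1, -1.1]
gripper_width: 45.5
grip_force: 41.6
```

```bash
python3 - <<'E'
from plant import bot
import cv2
cv2.imwrite("pics/w2.png",bot.camera("wrist")[:,:,::-1])
E
```

```text
(no output)
```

View pics/w2.png

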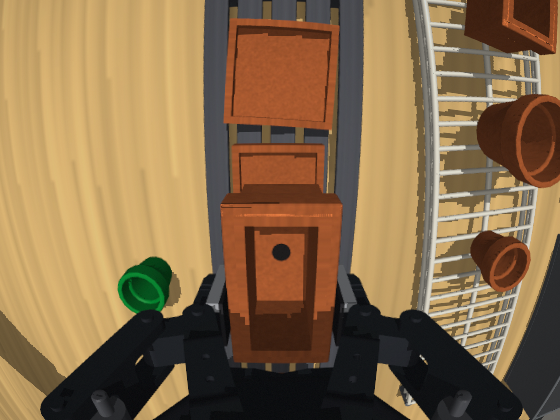

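The trough is held level, with the saucer visible beyond it at about (278,168) in line with the pot. Lowering it now.

Request:
send_rows(steps=[[0, [0, 0, -20], 0], [0, [0, 0, -20], 0], [0, [0, 0, -14], 0], [0, [0, 0, -8], 0], [0, [0, 0, -4], 0], [0, [0, 0, -2], 0], [0, [0, 0, -1], 0], [0, [0, 0, 0], 0], [0, [0, 0, 0], 0]])

```text
time_s: 6.48
position: [464.3, 11.0, 54.5]
ee_rot: [2.247, 2.196, 0.001]
force: [-0.6, -0.0, 0.5]
gripper_width: 45.1
grip_force: 41.6
```

Request:
send_rows(steps=[[0, [0, 0, -1], 0], [0, [0, 0, 0], 0], [0, [0, 0, 0], 0]])

```text
time_s: 6.85
position: [464.3, 11.0, 54.5]
ee_rot: [2.246, 2.195, 0.001]
force: [-2.8, 0.2, 11.9]
gripper_width: 45.7
grip_force: 43.1
```

Request:
send_rows(steps=[[0.7, [0, 0, 0.5], 0], [1, [0, 0, 0], 0], [1, [0, 0, 0], 0], [1, [0, 0, 0], 0], [1, [0, 0, 20], 0], [1, [0, 0, 46], 0], [1, [30, -5, 0], 0], [1, [40, -7, 0], 0], [1, [40, -7, 0], 0], [1, [40, -7, 0], 0]])

```text
time_s: 8.1
position: [615.1, -15.3, 119.6]
ee_rot: [-2.247, -2.195, 0.001]
force: [-0.3, 0.7, 0.4]
gripper_width: 85.2
grip_force: 0.0
```

Request:
send_rows(steps=[[1, [37, -8, 0], 0], [1, [0, 0, 0], 0], [1, [0, 0, 0], 0], [1, [0, 0, 0], 0]])

```text
time_s: 8.6
position: [649.5, -22.5, 119.4]
ee_rot: [-2.245, -2.196, 0.002]
force: [-0.8, 0.1, 0.2]
gripper_width: 85.6
grip_force: 0.0
```

```bash
python3 - <<'E'
from h import *
from plant import bot
s=bot.observe();print(s['position'])
for z,n in((68,(653,-22)),(84,(651,82)),(79,(641,176)),):print(wmeas(bot,z,n))
i=bot.camera_info("top");im=bot.camera("top")
for c in blobs(im,i,(185,195,435,258)): print(meas(i,c,40))
E
```

```text
[649.48488624 -22.53040238 119.44318843]
[652.5 -25.6  48.2  48.7  43.2]
[650.5  82.2  68.1  68.7  45.2]
[650.5  82.8  70.3  70.3  44.8]
[468.  116.9  75.6  73.4  84.6]
[463.6  16.6 101.1  63.1  89. ]
[466.3 -83.2  76.7  75.4  55.2]
[ 461.2 -185.8   59.5   57.    89. ]
```

Request:
send_rows(steps=[[1, [2, -1.5, -20], 0], [1, [0, 0, -25], 0], [1, [0, 0, -18], 0], [1, [0, 0, -9], 0], [1, [0, 0, 0], 0], [0, [0, 0, 0], 0], [0, [0, 0, 0], 0], [0, [0, 0, 0], 0], [0, [0, 0, 0], 0], [0, [0, 0, 0], 0]])

```text
time_s: 10.05
position: [653.7, -24.4, 48.8]
ee_rot: [2.246, 2.195, 0.001]
force: [-1.6, -0.2, 4.6]
gripper_width: 43.0
grip_force: 40.2
```

Request:
send_rows(steps=[[0, [0, 0, 0], 0], [0, [0, 0, 15], 0], [0, [0, 0, 30], 0], [0, [0, 0, 30], 0], [0, [0, 0, 0], 0]])

```text
time_s: 10.68
position: [655.4, -24.4, 125.9]
ee_rot: [2.244, 2.193, 0.007]
force: [0.4, 0.3, -1.4]
gripper_width: 42.7
grip_force: 40.7
```

```bash
python3 - <<'E'
from plant import bot
import cv2
cv2.imwrite("pics/w3.png",bot.camera("wrist")[:,:,::-1])
E
```

```text
(no output)
```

View pics/w3.png

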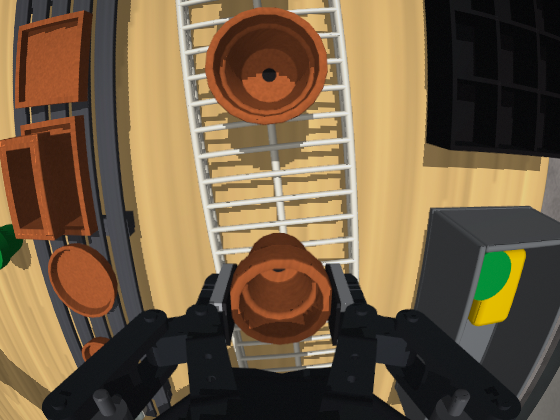

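The trough stands squarely in its saucer at (45,178). The small pot is held upright with its rim at (282,290). Carrying it across.

Request:
send_rows(steps=[[0, [-20, -17, 0], 0], [0, [-30, -25, 0], 0], [0, [-30, -25, 0], 0], [0, [-30, -25, 0], 0], [0, [-30, -25, 0], 0], [0, [-30, -25, 0], 0], [0, [-21.5, -19, 0], 0], [0, [0, 0, 0], 0], [0, [0, 0, 0], 0], [0, [0, 0, 0], 0]])

```text
time_s: 11.98
position: [462.9, -184.4, 122.7]
ee_rot: [2.245, 2.198, 0.002]
force: [-0.1, 0.3, -0.8]
gripper_width: 43.0
grip_force: 40.8
```

Request:
send_rows(steps=[[0, [0, 0, -20], 0], [0, [0, 0, -20], 0], [0, [0, 0, -13], 0], [0, [0, 0, -7], 0], [0, [0, 0, -4], 0], [0, [0, 0, -2], 0], [0, [0, 0, -2], 0], [0, [0, 0, 0], 0], [0, [0, 0, 0], 0]])

```text
time_s: 13.1
position: [461.8, -185.6, 55.0]
ee_rot: [2.247, 2.195, 0.0]
force: [-0.4, 0.6, 0.0]
gripper_width: 42.6
grip_force: 40.8
```

Request:
send_rows(steps=[[0, [0, 0, -1], 0], [0, [0, 0, 0], 0], [0, [0, 0, 0], 0]])

```text
time_s: 13.48
position: [461.8, -185.5, 53.9]
ee_rot: [2.247, 2.196, 0.0]
force: [0.5, 0.5, 0.5]
gripper_width: 42.9
grip_force: 40.8
```

Request:
send_rows(steps=[[0, [0, 0, -1], 0], [0, [0, 0, 0], 0], [0, [0, 0, 0], 0]])

```text
time_s: 13.85
position: [461.8, -185.6, 53.7]
ee_rot: [2.246, 2.195, -0.0]
force: [-1.2, 0.4, 9.4]
gripper_width: 42.8
grip_force: 41.5
```

Request:
send_rows(steps=[[0.7, [0, 0, 0.5], 0], [1, [0, 0, 0], 0], [1, [0, 0, 0], 0], [1, [0, 0, 0], 0], [1, [0, 0, 20], 0], [1, [0, 0, 30], 0], [1, [0, 0, 35], 0], [1, [20, 27, 0], 0], [1, [30, 42, 0], 0], [1, [30, 42, 0], 0]])

```text
time_s: 15.1
position: [542.3, -73.9, 138.4]
ee_rot: [2.248, 2.194, -0.0]
force: [0.7, -0.3, 0.1]
gripper_width: 85.5
grip_force: 0.0
```

Request:
send_rows(steps=[[1, [30, 42, 0], 0], [1, [30, 42, 0], 0], [1, [30, 42, 0], 0], [1, [19, 30, 0], 0], [1, [0, 0, 0], 0], [1, [0, 0, 0], 0], [1, [0, 0, 0], 0]])

```text
time_s: 15.98
position: [649.8, 79.3, 137.9]
ee_rot: [2.249, 2.193, -0.003]
force: [0.8, 0.2, 0.8]
gripper_width: 85.3
grip_force: 0.0
```

```bash
python3 - <<'E'
from h import *
from plant import bot
s=bot.observe();print(s['position'])
for z,n in((84,(651,82)),(79,(641,176)),):print(wmeas(bot,z,n))
i=bot.camera_info("top");im=bot.camera("top")
for c in blobs(im,i,(185,195,435,258)): print(meas(i,c,40))
for c in blobs(im,i,(150,100,405,185)): print('pot',meas(i,c,84))
E
```

```text
[649.79323606  79.31350813 137.94755039]
[650.8  78.1  70.4  69.5  47.7]
[640.4 177.5  56.3  56.1  80.4]
[468.1 116.7  76.   73.7  84.8]
[463.9  36.7  60.8  63.1  89. ]
pot [637.  175.4  59.3  60.9  80. ]
```

Request:
send_rows(steps=[[1, [0, -1, -20], 0], [1, [0, 0, -25], 0], [1, [0, 0, -20], 0], [1, [0, 0, -10], 0], [1, [0, 0, -5], 0], [1, [0, 0, 0], 0], [0, [0, 0, 0], 0], [0, [0, 0, 0], 0], [0, [0, 0, 0], 0], [0, [0, 0, 0], 0]])

```text
time_s: 17.38
position: [651.2, 80.7, 59.8]
ee_rot: [2.246, 2.195, 0.002]
force: [-2.1, -1.0, 5.4]
gripper_width: 64.2
grip_force: 43.0
```

Request:
send_rows(steps=[[0, [0, 0, 0], 0], [0, [0, 0, 15], 0], [0, [0, 0, 30], 0], [0, [0, 0, 35], 0], [0, [0, 0, 0], 0], [0, [0, 0, 0], 0]])

```text
time_s: 18.12
position: [650.2, 80.2, 138.2]
ee_rot: [-2.247, -2.196, 0.001]
force: [0.1, -0.2, -1.3]
gripper_width: 64.2
grip_force: 44.4
```

```bash
python3 - <<'E'
from plant import bot
import cv2
cv2.imwrite("pics/w4.png",bot.camera("wrist")[:,:,::-1])
E
```

```text
(no output)
```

View pics/w4.png

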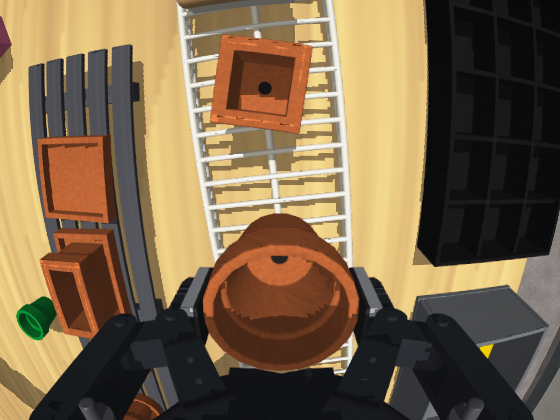

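The large pot is held level with its rim centred at about (281,300). The square pot is undisturbed at (263,85).

Request:
send_rows(steps=[[0, [-20, -18, 0], 0], [0, [-30, -27, 0], 0], [0, [-30, -27, 0], 0], [0, [-30, -27, 0], 0], [0, [-30, -26, 0], 0], [0, [-28, -24, 0], 0], [0, [-16.5, -15, 0], 0], [0, [0, 0, 0], 0], [0, [0, 0, 0], 0], [0, [0, 0, 0], 0]])

```text
time_s: 19.42
position: [468.0, -82.2, 138.5]
ee_rot: [2.244, 2.198, 0.003]
force: [0.2, 0.5, -1.4]
gripper_width: 64.5
grip_force: 44.5
```

Request:
send_rows(steps=[[0, [0, 0, -20], 0], [0, [0, 0, -22], 0], [0, [0, 0, -15], 0], [0, [0, 0, -8], 0], [0, [0, 0, -4], 0], [0, [0, 0, -3], 0], [0, [0, 0, -2], 0], [0, [0, 0, 0], 0], [0, [0, 0, 0], 0]])

```text
time_s: 20.55
position: [466.5, -83.6, 64.8]
ee_rot: [2.246, 2.195, 0.001]
force: [-0.1, 0.3, 3.7]
gripper_width: 64.1
grip_force: 44.7
```

Request:
send_rows(steps=[[0, [0, 0, -1], 0], [0, [0, 0, 0], 0], [0, [0, 0, 0], 0]])

```text
time_s: 20.92
position: [466.5, -83.6, 64.6]
ee_rot: [2.246, 2.195, 0.0]
force: [-2.1, -0.3, 14.2]
gripper_width: 64.5
grip_force: 45.3
```

Request:
send_rows(steps=[[0.85, [0, 0, 0.5], 0], [1, [0, 0, 0], 0], [1, [0, 0, 0], 0], [1, [0, 0, 0], 0], [1, [0, 0, 20], 0], [1, [0, 0, 30], 0], [1, [0, 0, 25], 0], [1, [20, 30, 0], -0.05], [1, [28, 42, 0], -0.05], [1, [28, 42, 0], -0.05]])

```text
time_s: 22.18
position: [542.8, 31.2, 138.8]
ee_rot: [2.408, 2.018, -0.0]
force: [0.8, -1.0, -0.3]
gripper_width: 85.0
grip_force: 0.0
```

Request:
send_rows(steps=[[1, [28, 42, 0], 0], [1, [28, 42, 0], 0], [1, [28, 42, 0], 0], [1, [14.5, 20, 0], 0], [1, [0, 0, 0], 0], [1, [0, 0, 0], 0], [1, [0, 0, 0], 0]])

```text
time_s: 23.05
position: [639.8, 174.3, 138.5]
ee_rot: [2.407, 2.019, -0.003]
force: [0.5, -0.5, 0.4]
gripper_width: 85.2
grip_force: 0.0
```

```bash
python3 - <<'E'
from h import *
from plant import bot
s=bot.observe();print(s['position'],s['ee_rot'])
for z,n in((79,(641,176)),(40,(468,117))):print(wmeas(bot,z,n))
E
```

```text
[639.84903439 174.26893128 138.52694427] [ 2.40677815  2.01851547 -0.00323091]
[641.1 177.7  64.9  56.1  80. ]
[468.9 116.8  82.1  83.7  85.3]
```

Request:
send_rows(steps=[[1, [0, 0, -20], 0], [1, [0, 0, -25], 0], [1, [0, 0, -22], 0], [1, [0, 0, -12], 0], [1, [0, 0, -5], 0], [1, [0, 0, 0], 0], [0, [0, 0, 0], 0], [0, [0, 0, 0], 0], [0, [0, 0, 0], 0], [0, [0, 0, 0], 0]])

```text
time_s: 24.4
position: [641.4, 176.8, 55.8]
ee_rot: [2.405, 2.021, 0.002]
force: [-1.3, -0.4, 6.4]
gripper_width: 53.3
grip_force: 43.4
```

Request:
send_rows(steps=[[0, [0, 0, 0], 0], [0, [0, 0, 15], 0], [0, [0, 0, 30], 0], [0, [0, 0, 30], 0], [0, [0, 0, 0], 0], [0, [0, 0, 0], 0]])

```text
time_s: 25.15
position: [639.9, 176.1, 129.2]
ee_rot: [-2.405, -2.021, 0.002]
force: [-0.3, -0.2, -2.1]
gripper_width: 53.7
grip_force: 42.8
```

```bash
python3 - <<'E'
from plant import bot
import cv2
cv2.imwrite("pics/w5.png",bot.camera("wrist")[:,:,::-1])
E
```

```text
(no output)
```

View pics/w5.png

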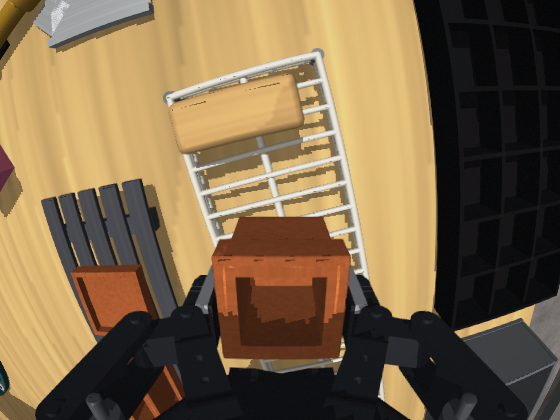

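The square pot is held level and square to the fingers, with its rim centred at about (282,307). Carrying it to its saucer.

Request:
send_rows(steps=[[0, [-20, -7, 0], 0.04], [0, [-30, -10, 0], 0.04], [0, [-30, -11, 0], 0], [0, [-30, -11, 0], 0], [0, [-30, -10, 0], 0], [0, [-20, -7, 0], 0], [0, [-12, -4, 0], 0], [0, [0, 0, 0], 0], [0, [0, 0, 0], 0], [0, [0, 0, 0], 0]])

```text
time_s: 26.45
position: [469.9, 117.0, 129.8]
ee_rot: [2.322, 2.116, 0.002]
force: [0.1, -0.1, -1.2]
gripper_width: 53.0
grip_force: 42.8
```

Request:
send_rows(steps=[[0, [0, 0, -20], 0], [0, [0, 0, -20], 0], [0, [0, 0, -14], 0], [0, [0, 0, -7], 0], [0, [0, 0, -4], 0], [0, [0, 0, -2], 0], [0, [0, 0, -2], 0], [0, [0, 0, 0], 0], [0, [0, 0, 0], 0]])

```text
time_s: 27.58
position: [468.8, 116.5, 61.0]
ee_rot: [2.322, 2.116, 0.001]
force: [0.7, -0.9, -1.6]
gripper_width: 53.6
grip_force: 42.8
```

Request:
send_rows(steps=[[0, [0, 0, -1], 0], [0, [0, 0, 0], 0], [0, [0, 0, 0], 0]])

```text
time_s: 27.95
position: [468.9, 116.5, 60.7]
ee_rot: [2.322, 2.115, 0.001]
force: [-1.4, -0.3, 9.1]
gripper_width: 53.1
grip_force: 43.8
```

Contact felt. Releasing, retreating upward and clear of the stand, then a final look.

Request:
send_rows(steps=[[0.8, [0, 0, 0.5], 0], [1, [0, 0, 0], 0], [1, [0, 0, 0], 0], [1, [0, 0, 0], 0], [1, [0, 0, 20], 0], [1, [0, 0, 40], 0], [1, [0, 0, 50], 0], [1, [20, 0, 30], 0], [1, [40, 0, 0], 0], [1, [40, 0, 0], 0]])

```text
time_s: 29.2
position: [569.7, 116.4, 201.1]
ee_rot: [2.322, 2.115, 0.001]
force: [0.3, -0.2, -0.3]
gripper_width: 85.5
grip_force: 0.0
```

Request:
send_rows(steps=[[1, [40, 20, 0], 0], [1, [40, 30, 0], 0], [1, [40, 40, 0], 0], [1, [20, 40, 0], 0], [1, [0, 40, 0], 0], [1, [0, 30, 0], 0], [1, [0, 0, 0], 0], [1, [0, 0, 0], 0]])

```text
time_s: 30.2
position: [708.7, 314.9, 199.7]
ee_rot: [2.322, 2.114, -0.003]
force: [1.1, -0.3, -0.4]
gripper_width: 85.2
grip_force: 0.0
```

```bash
python3 - <<'E'
from plant import bot
import cv2
a=bot.camera("top")[185:270,180:440,::-1]; b=bot.camera("scene")[150:270,140:390,::-1]
r=lambda x:cv2.resize(x,(780,int(x.shape[0]*780/x.shape[1])),interpolation=cv2.INTER_CUBIC)
import numpy as np
v=np.vstack([r(a),r(b)]);v=cv2.resize(v,(700,int(v.shape[0]*700/780)));print(v.shape);cv2.imwrite("pics/f.png",v)
E
```

```text
(564, 700, 3)
```

View pics/f.png

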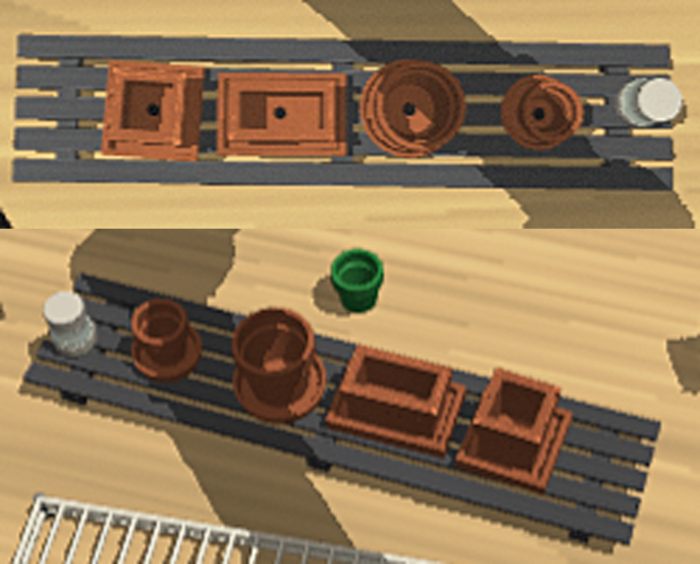

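All four pots stand upright and centred in their own saucers. In the top half of the picture they are the square (152,108), trough (280,112), large (408,108) and small (539,113).

```bash
python3 -c "
from plant import bot
print(bot.job_done())"
```

```text
the job is handed in; nothing more can be done
None
```

I moved all four pots into their matching saucers and handed the job in at about 30 s; the final pictures show each pot upright and centred, but the hand-in returned no verdict.

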